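# Hold a flow-cell block home in the corner of its fixture

### The arm

A 7-joint arm with a two-finger parallel gripper is mounted at the origin on a cart in front of the work surface, level with it; the furniture and walls round the work are solid. World frame = base frame: x ahead of the robot, y to its left, z up, the work surface at z = 0. Lengths are in mm, angles in rad, forces in N, time in s.
With the tool pointing down it reaches from about 425 to 925 mm from the base axis. Payload 6.8 kg.
Tool frame: the origin (TCP) lies midway between the tips of the shut fingers; the grasp point (between the pads) lies r.hold_point_z behind it (r.hold_point_z is the distance from the TCP to the grasp point, in mm); z points along the fingers, y is the line along which they close (so a half turn about z gives the same grasp; the last joint's range is limited). The gripper opens to 85 mm and grips with 20 to 120 N. Pads are 22 mm wide; open, the fingers measure 114 mm over their backs; the gripper's body (76 mm by 85 mm) begins 54 mm behind the grasp point. The pads swing forward as they close: fully open they stand 13 mm farther back than shut.
Start: joints at [-1.402, 0.477, 0.022, 1.555, -0.011, 1.109, -0.083], TCP at [184.459, 649.324, 231.308] pointing down, gripper open.
Joint ranges: [-2.96, 2.96], [-0.34, 2.1], [-1.41, 1.46], [0.24, 2.44], [-1.37, 4.51], [0.17, 1.92], [-2.96, 2.96]. Speed limits (rad/s): [2.39, 2.39, 3.14, 3.14, 3.14, 3.14, 3.14].

### API

Orientations are given as a unit quaternion [w, x, y, z].
In Python, from workcell import read_state, eyes, r, finder gives the robot as it stands. The module is installed in compiled form; this text tells all that it offers.
- The arm moves only by the tool play_rows, never from a script. Its argument "commands" is a list of rows, each an object of numbers: "jaw": the opening, from 0 (shut) to 1 (fully open); "dx", "dy", "dz": the shift along the tool's x, y, z in m; "wx", "wy", "wz": the turn, a rotation vector about the tool's x, y, z in degrees. A call has 1 to 20 rows; each row shifts and turns the commanded pose from where the row before left it, along the tool's axes as they then stand; what a row does not reach is not made up. A row lasts 1/8 s, in which the tool goes at most 62.5 mm and 10.7 degrees, less where a joint would pass 70% of its speed; a pose out of reach is approached as far as the arm can. A call is refused whole if a number of a shift passes 0.0625 or a number of a turn 10.7, either way. A call with a gripper value outside its range is refused whole. The fingers move at their own pace and stop on an object; "newtons" is the grip in N (left out, the last holds). Time passes only in rows, so rows that do not move let the fingers close. It gives the time, the measured TCP pose, the force, the opening and the grip force at its end, in the units of the state.
- read_state(): the state, without advancing time (a new reading comes with each control period).
- eyes.camera(name): name is "scene" or "top" or "wrist"; returns the picture (480x640x3 uint8, red, green, blue); there is no depth.
- eyes.camera_info(name): a dict with "camera_matrix" (3x3 intrinsics, pixels), "extrinsics" (4x4, takes a point from world to camera coordinates). Camera axes: x right, y down, z forward; pixel columns grow to the right and rows downward; lengths in mm; the calibration is good to about 2 mm. A picture is of the moment at which its call begins: read the wrist's pose just before it. camera_info takes no time and is no camera call; for the wrist camera it gives the pose at the moment of the call.
- r.sign_off(): hands the job in; it is judged then, once.
Trained networks look in the newest picture that a camera, given by its name, has taken for a name from the list of things; names that differ only in an ending like _2 or _b are one class to them, and where a whole thing is asked for, a point or a joint stands for the part that bears it (a point fixed in the world has none). Each returns a list of dicts, best first, with "p" (0 to 1); they miss things now and then, are a little off and sometimes report something else, mostly with a low value. They report only what shows in the picture. A call takes as long as a camera call. They do not tell look-alikes from the thing itself.
- finder.trace(camera, target): "region" (480x640 bool, what is visible of it) and "position" ([column, row] in pixels, amid what is visible of it).
- finder.landmark_of(camera, target): "position" ([column, row] in pixels: a listed point, or the origin of a listed thing).
The state is a dict: "clock": time; "joints": joint angles; "joint_velocities": joint speeds; "tau": joint torques, N m; "position": TCP position; "eef_rot": TCP orientation; "ft_force": force on the tool from outside, world axes, zero at the start; "torque": the same for the moment, N m; "finger_gap": opening from 0.0 (shut) to 1.0 (fully open); "grasp_force": force on a finger pad.
Only numpy, scipy, OpenCV 4.12 (cv2) and the standard library are available. Lean on these libraries where they do the work, as an engineer would, in place of code of your own. Each camera call takes 0.05 s, during which the arm holds its last target. There are 200 camera calls.

### The job

Pick up the longer of the two metal flow-cell blocks, set it flat on the deck of the corner fixture, and press it fully home into the corner: one long side flat against the long stop and one end against the short stop at the same time, without forcing it. The sprung plungers push the block back out, so do not let go: the program finishes with the gripper still holding the block pressed against both stops. Leave the short block, the beaker and the timer where they are.

Things in the scene. Friction and masses are not known exactly. Their poses are not given: they have to be found in the camera images.
- cell_block: The longer flow-cell block: aluminium cuboid 60 (x) x 40 (y) x 45 mm (z), about 0.25 kg, small round window and four screw heads on top (under 2 mm proud). Origin at the centre of its underside, z up, x along its length. Stands upright on the worktop at the start. A half turn makes no difference: either long side may go to the long stop.
- fixture: Corner fixture, fixed: aluminium deck plate 130 (x) x 110 (y) x 10 mm, origin at the centre of its underside, deck surface at z +10 mm. Two steel stops, 14 mm high above the deck, 12 mm thick, meet in a corner at +x +y; -x and -y sides are open. Stop faces: long y = +27 mm, short x = +38 mm. The home block has its x axis along the fixture's (either way) and its origin at (8, 7, 10) mm here.
- stop_long: The long stop: steel bar 78 mm long (x from -48 to +30 mm in the fixture's frame), fixed; its face (y = +27 mm) looks to the fixture's -y. Its frame coincides with the fixture's frame, it does not lie in the bar.
- stop_short: The short stop: steel bar 52 mm long (y from -33 to +19 mm in the fixture's frame), fixed; its face (x = +38 mm) looks to the fixture's -x. Its frame coincides with the fixture's frame, it does not lie in the bar.
- plunger_long (a joint): Brass spring plunger, 8 mm across, in the long stop, 7 mm above the deck, at x = +8 mm in the fixture's frame. 0 m: standing 4 mm out of the stop's face; grows as it is pressed in along the fixture's +y; 0.004 m: flush with the face, where the block is home. About 1.2 N to start it, 3.6 N at flush.
- plunger_short (a joint): The same plunger in the short stop, at y = +7 mm in the fixture's frame; pressed in along the fixture's +x; 0.004 m: flush.
- short_block: Bystander: the short flow-cell block, same make, 34 mm (x) x 40 mm (y) x 45 mm (z), origin at the centre of its underside. Leave it alone.
- beaker: Bystander: empty glass beaker, 47 mm across, 58 mm high, origin at the centre of its underside. Leave it alone.
- bench_timer: Bystander: white bench timer 43 x 62 mm, 58 mm high, origin under its centre. Leave it alone.
Not all that is in view belongs to the job. Leave any brown or yellow look-alike of the cell_block alone.

How it is judged (in metres and radians):
At the end, for the whole second after the job is handed in: For the last second: long block upright on the deck (within 2.5 mm) and square to the fixture (0.04 rad), both plungers pressed in over 3 mm, more than 1 N on each stop, at rest, still held by the fingers (over 1 N) (value of joint each of plunger_long, plunger_short above 0.003 m and contact force between cell_block and stop_long above 1 N and contact force between cell_block and stop_short above 1 N and contact force between the fingers and cell_block above 1 N and angle between the x axis of cell_block and the x axis of fixture, either way round below 0.04 rad and angle between cell_block's own z axis and vertical below 0.04 rad and z of cell_block in the frame of fixture between 0.008 and 0.0125 m and linear speed of cell_block below 0.01 m/s); the arm keeps its last pose, push and grip.
It fails at once if the block is forced against a stop (more than 50 N) (contact force between cell_block and stop_long above 50 N or contact force between cell_block and stop_short above 50 N).
It fails at once if a bystander (short block, beaker or timer) is moved by more than 15 mm (distance of any of short_block, beaker, bench_timer from where it was at the start of the episode above 0.015 m).
It also fails if it takes over 61 s, if anything falls off the work surface, if the arm or the gripper's body presses on something with over 40 N, if the wrist force passes 120 N, or if a joint passes its speed limit or range.

## Working session

There is one attempt and no reset: what is moved stays moved. The work goes in short steps, Python scripts to look and compute and a tool call to move; the robot and the scene stay as the last step left them, time stands still between calls to the robot, and variables do not carry over. Pictures are saved under pics/ and viewed, at most 10 in all, crops included, and the job is handed in when it is done.

Besides the shell and the picture viewer there is one more tool, called after "Call:" as name(argument=value, ...), one argument or row to a line, values as JSON. play_rows: Moves the arm, as the interface text tells. Its arguments: {"type":"object","properties":{"commands":{"type":"array"},"newtons":{"type":"number"}},"required":["commands"]}

```bash
mkdir -p pics; python3 - <<'E'
from workcell import read_state, eyes, r, finder
import cv2, numpy as np
s=read_state(); print({k:np.round(v,3).tolist() for k,v in s.items()}, r.hold_point_z)
a=eyes.camera("scene"); b=eyes.camera("top")
cv2.imwrite("pics/top.png",b[:,:,::-1]); cv2.imwrite("pics/scene.png",a[:,:,::-1])
for c in ("top","scene"):
    i=eyes.camera_info(c); print(c,np.round(i["camera_matrix"],1).tolist(),np.round(i["extrinsics"],3).tolist())
for t in ("cell_block","fixture","short_block","beaker","bench_timer"):
    print(t,[(d["p"],np.round(d["position"],1).tolist()) for d in finder.landmark_of("top",t)])
E
```

```text
{'clock': 0.0, 'joints': [-1.402, 0.478, 0.022, 1.556, -0.012, 1.109, -0.083], 'joint_velocities': [-0.001, -0.0, 0.001, 0.001, -0.0, -0.001, -0.001], 'tau': [0.0, -59.646, 1.608, -28.119, 0.013, 0.009, -0.0], 'position': [184.319, 648.739, 230.349], 'eef_rot': [-0.0, 0.138, 0.99, -0.001], 'ft_force': [0.603, -0.353, 0.182], 'torque': [-0.033, -0.025, -0.009], 'grasp_force': 0.0, 'finger_gap': 0.999} 18.700000000000003
top [[574.2, 0.0, 323.5], [0.0, 574.2, 247.2], [0.0, 0.0, 1.0]] [[0.022, -1.0, 0.01, -302.926], [-0.99, -0.023, -0.139, 483.562], [0.139, -0.007, -0.99, 981.597], [0.0, 0.0, 0.0, 1.0]]
scene [[525.5, 0.0, 313.5], [0.0, 525.5, 234.4], [0.0, 0.0, 1.0]] [[-0.772, -0.635, -0.018, 206.307], [-0.428, 0.541, -0.724, 402.443], [0.47, -0.551, -0.689, 475.989], [0.0, 0.0, 0.0, 1.0]]
cell_block [(0.75, [248.1, 264.0]), (0.72, [298.6, 238.6]), (0.67, [408.3, 342.7])]
fixture [(0.68, [382.0, 248.6])]
short_block [(0.74, [299.7, 165.9])]
beaker [(0.7, [301.7, 159.9]), (0.69, [344.0, 325.7])]
bench_timer [(0.62, [367.4, 151.0])]
```

View pics/top.png

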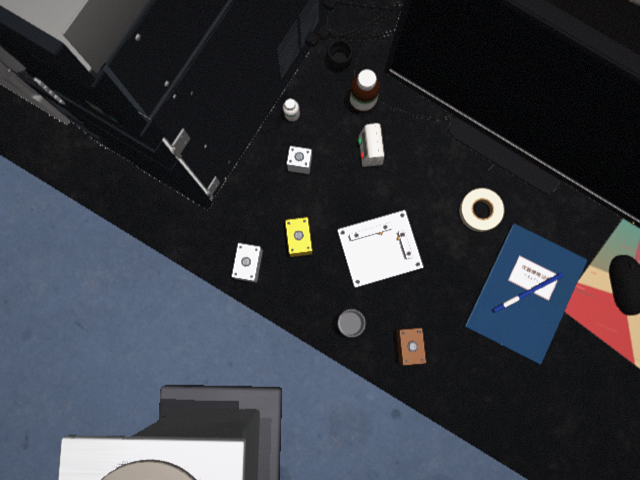

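View pics/scene.png

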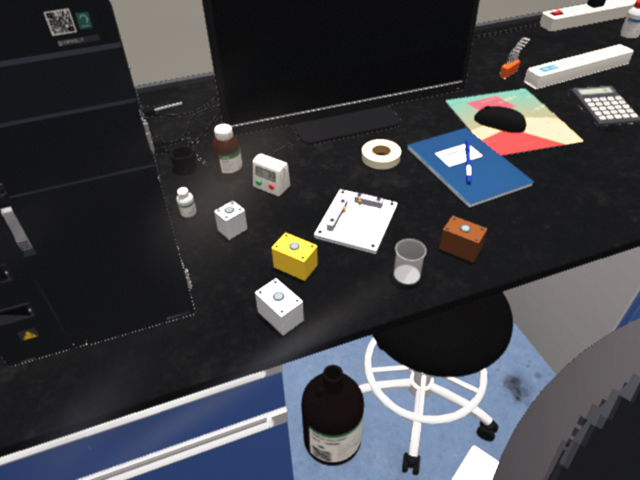

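```bash
cat > h.py <<'E'
from workcell import read_state, eyes, r, finder
import cv2, numpy as np
from scipy.optimize import minimize
from scipy.spatial.transform import Rotation as R
def box(x0,x1,y0,y1,z0,z1): return np.array([[x,y,z] for x in(x0,x1) for y in(y0,y1) for z in(z0,z1)],float)
BLOCK=box(-30,30,-20,20,0,45)
FIX=np.vstack([box(-65,65,-55,55,0,10),box(-48,30,27,39,10,24),box(38,50,-33,19,10,24)])
def proj(info,P):
    E=np.array(info["extrinsics"]);c=P@E[:3,:3].T+E[:3,3];q=c@np.array(info["camera_matrix"]).T
    return q[:,:2]/q[:,2:]
def ray(info,px,z):
    E=np.array(info["extrinsics"]);d=E[:3,:3].T@np.linalg.solve(info["camera_matrix"],[*px,1]);o=-E[:3,:3].T@E[:3,3]
    return o+d*(z-o[2])/d[2]
def place(m,p):
    c,s=np.cos(p[2]),np.sin(p[2]);return np.c_[m[:,:2]@np.array([[c,s],[-s,c]])+p[:2],m[:,2]]
def fit(info,mask,m,p0,zoff=0):
    mk=cv2.GaussianBlur(mask.astype(np.float32),(0,0),1)
    def cost(v):
        h=cv2.convexHull(proj(info,place(m,[v[0],v[1],v[2]/100])).astype(np.float32))
        im=np.zeros(mk.shape,np.uint8);cv2.fillConvexPoly(im,np.round(h*16).astype(np.int32),255,cv2.LINE_AA,4)
        return np.abs(cv2.GaussianBlur(im.astype(np.float32)/255,(0,0),1)-mk).sum()/mk.sum()
    v=np.array([p0[0],p0[1],p0[2]*100])
    for s in (15,4):
        q=minimize(cost,v,method="Nelder-Mead",options=dict(initial_simplex=np.vstack([v,v+np.diag([s,s,s])]),xatol=.05,fatol=1e-5));v=q.x
    return np.array([v[0],v[1],v[2]/100]),q.fun
def near(cam,name,px):
    return min(finder.trace(cam,name),key=lambda d:np.hypot(*(np.array(d["position"])-px)))
E
python3 - <<'E'
from h import *
eyes.camera("top");i=eyes.camera_info("top")
for n,m,px,yaws,z in(("cell_block",BLOCK,(248,262),(0,-.15),22),("fixture",FIX,(381,248),(-1.2,),5)):
    d=near("top",n,px);print(n,d["p"],d["position"],d["region"].sum())
    mask=d["region"].astype(np.uint8)
    h=cv2.convexHull(cv2.findNonZero(mask));cv2.fillConvexPoly(mask,h,1)
    for y in yaws: print(fit(i,mask,m,[*ray(i,px,z)[:2],y]))
for n in("short_block","beaker","bench_timer"): print(n,ray(i,finder.landmark_of("top",n)[-1]["position"],0))
w=eyes.camera_info("wrist");E=np.array(w["extrinsics"]);print(-E[:3,:3].T@E[:3,3],E[2,:3],w["camera_matrix"])
T=R.from_quat(np.roll(read_state()["eef_rot"],-1)).as_matrix();print(T,T.T@(-E[:3,:3].T@E[:3,3]-read_state()["position"]))
E
```

```text
cell_block 0.7 [246.8, 262.3] 891
(array([ 4.59776877e+02, -1.57088251e+02, -1.06407300e-01]), np.float64(0.07670468837022781))
(array([ 4.59961785e+02, -1.57066777e+02, -1.17133885e-01]), np.float64(0.0772862434387207))
fixture 0.79 [380.4, 249.6] 4255
(array([ 493.90594061, -394.27497668,   -1.25435844]), np.float64(0.028828363865613937))
short_block [ 658.5824524  -246.96461762    0.        ]
beaker [ 357.92857099 -337.53237822    0.        ]
bench_timer [ 680.0864526  -372.46446758    0.        ]
[111.4881582  669.15091202 374.31293404] [ 0.28458527 -0.08046475 -0.95526784] [[404.44937437   0.         326.26155172]
 [  0.         404.44937437 241.67550463]
 [  0.           0.           1.        ]]
[[-9.61926050e-01  2.73309849e-01 -1.45360007e-05]
 [ 2.73309849e-01  9.61926050e-01  1.20753252e-05]
 [ 1.72828630e-05  7.64273775e-06 -1.00000000e+00]] [  75.62153642   -0.85214535 -142.99275654]
```

Call:
play_rows(
  commands=[
    {"dx":-0.0296,"dy":-0.0305,"jaw":0.72},
    {"dx":-0.0296,"dy":-0.0305},
    {"dx":-0.0296,"dy":-0.0305},
    {"dx":-0.0296,"dy":-0.0305},
    {"dx":-0.0296,"dy":-0.0305},
    {"dx":-0.0296,"dy":-0.0305},
    {"dx":-0.0296,"dy":-0.0305},
    {"dx":-0.0296,"dy":-0.0305},
    {"dx":-0.0238,"dy":-0.0335},
    {"dx":-0.0238,"dy":-0.0335},
    {"dx":-0.0238,"dy":-0.0335},
    {"dx":-0.0238,"dy":-0.0335},
    {"dx":-0.0238,"dy":-0.0335},
    {"dx":-0.0238,"dy":-0.0335},
    {"dx":-0.0238,"dy":-0.0335},
    {"dx":-0.0238,"dy":-0.0335},
    {"dx":-0.0147,"dy":-0.047},
    {"dx":-0.0147,"dy":-0.047},
    {"dx":-0.0147,"dy":-0.047},
    {"dx":-0.0147,"dy":-0.047},
  ],
)

```text
invalid input
```

Call:
play_rows(
  commands=[
    {"wz":-9.5},
    {},
    {},
  ],
)

```text
invalid input
```

```bash
python3 - <<'E'
from h import *
i=eyes.camera_info("wrist");a=eyes.camera("wrist");cv2.imwrite("pics/w1.png",a[:,:,::-1])
s=read_state();print(s["position"],s["eef_rot"],s["finger_gap"],s["joints"])
px=proj(i,np.array([[460,-157,22]]))[0];print(px)
d=near("wrist","cell_block",px);print(d["p"],d["position"],d["region"].sum())
print(fit(i,d["region"].astype(np.uint8),BLOCK,[460,-157,-.11]))
E
```

```text
[184.47008134 649.33680101 231.34580462] [2.24069993e-05 1.37944687e-01 9.90439933e-01 5.36645237e-05] 1.0005756696295425 [-1.40213251  0.47694338  0.02242748  1.55540153 -0.01145409  1.10926702
 -0.08308302]
[-237.36137259  589.08595927]Traceback (most recent call last):
  File "<stdin>", line 5, in <module>
  File "h.py", line 27, in near
    return min(finder.trace(cam,name),key=lambda d:np.hypot(*(np.array(d["position"])-px)))
ValueError: min() iterable argument is empty
```

View pics/w1.png

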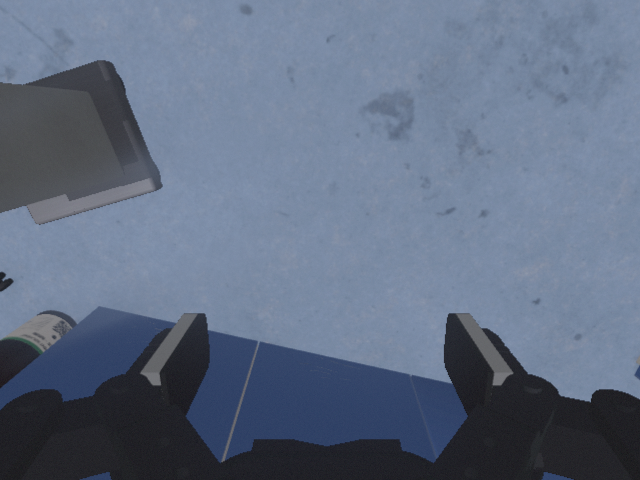

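The picture shows only the floor and the blue cabinet, since the arm has not moved: the moves were refused. Rows probably need all seven keys.

Call:
play_rows(
  commands=[
    {"jaw":0.72,"dx":-0.0296,"dy":-0.0305,"dz":0,"wx":0,"wy":0,"wz":0},
    {"jaw":0.72,"dx":-0.0296,"dy":-0.0305,"dz":0,"wx":0,"wy":0,"wz":0},
    {"jaw":0.72,"dx":-0.0296,"dy":-0.0305,"dz":0,"wx":0,"wy":0,"wz":0},
    {"jaw":0.72,"dx":-0.0296,"dy":-0.0305,"dz":0,"wx":0,"wy":0,"wz":0},
  ],
)

```text
clock: 1.25
position: [265.7, 498.4, 231.5]
eef_rot: [0.0, 0.138, 0.99, 0.0]
ft_force: [0.9, -0.3, -0.0]
finger_gap: 0.721
grasp_force: 0.0
```

Call:
play_rows(
  commands=[
    {"jaw":0.72,"dx":-0.0296,"dy":-0.0305,"dz":0,"wx":0,"wy":0,"wz":0},
    {"jaw":0.72,"dx":-0.0296,"dy":-0.0305,"dz":0,"wx":0,"wy":0,"wz":0},
    {"jaw":0.72,"dx":-0.0296,"dy":-0.0305,"dz":0,"wx":0,"wy":0,"wz":0},
    {"jaw":0.72,"dx":-0.0296,"dy":-0.0305,"dz":0,"wx":0,"wy":0,"wz":0},
    {"jaw":0.72,"dx":-0.0238,"dy":-0.0335,"dz":0,"wx":0,"wy":0,"wz":0},
    {"jaw":0.72,"dx":-0.0238,"dy":-0.0335,"dz":0,"wx":0,"wy":0,"wz":0},
    {"jaw":0.72,"dx":-0.0238,"dy":-0.0335,"dz":0,"wx":0,"wy":0,"wz":0},
    {"jaw":0.72,"dx":-0.0238,"dy":-0.0335,"dz":0,"wx":0,"wy":0,"wz":0},
    {"jaw":0.72,"dx":-0.0238,"dy":-0.0335,"dz":0,"wx":0,"wy":0,"wz":0},
    {"jaw":0.72,"dx":-0.0238,"dy":-0.0335,"dz":0,"wx":0,"wy":0,"wz":0},
    {"jaw":0.72,"dx":-0.0238,"dy":-0.0335,"dz":0,"wx":0,"wy":0,"wz":0},
    {"jaw":0.72,"dx":-0.0238,"dy":-0.0335,"dz":0,"wx":0,"wy":0,"wz":0},
    {"jaw":0.72,"dx":-0.0147,"dy":-0.047,"dz":0,"wx":0,"wy":0,"wz":0},
    {"jaw":0.72,"dx":-0.0147,"dy":-0.047,"dz":0,"wx":0,"wy":0,"wz":0},
    {"jaw":0.72,"dx":-0.0147,"dy":-0.047,"dz":0,"wx":0,"wy":0,"wz":0},
    {"jaw":0.72,"dx":-0.0147,"dy":-0.047,"dz":0,"wx":0,"wy":0,"wz":0},
    {"jaw":0.72,"dx":0,"dy":0,"dz":0,"wx":0,"wy":0,"wz":-9.5},
    {"jaw":0.72,"dx":0,"dy":0,"dz":0,"wx":0,"wy":0,"wz":0},
    {"jaw":0.72,"dx":0,"dy":0,"dz":0,"wx":0,"wy":0,"wz":0},
  ],
)

```text
clock: 3.62
position: [460.8, -156.2, 231.3]
eef_rot: [0.0, 0.056, 0.998, 0.0]
ft_force: [0.0, 0.5, -0.1]
finger_gap: 0.723
grasp_force: 0.0
```

```bash
python3 - <<'E'
from h import *
i=eyes.camera_info("wrist");a=eyes.camera("wrist");cv2.imwrite("pics/w2.png",a[:,:,::-1])
s=read_state();print(s["position"],s["eef_rot"],s["finger_gap"],s["joints"])
px=proj(i,np.array([[460,-157,22]]))[0];print(px)
d=near("wrist","cell_block",px);print(d["p"],d["position"],d["region"].sum())
print(fit(i,d["region"].astype(np.uint8),BLOCK,[460,-157,-.11]))
E
```

```text
[ 460.79977061 -156.07264329  231.32879776] [5.84947532e-05 5.59819352e-02 9.98431764e-01 1.77578445e-04] 0.7219005687178813 [-0.28774273  0.1720582   0.55230361  2.02294557 -0.1092242   0.97451007
  1.77821393]
[325.99928532 205.05337   ]
0.77 [325.1, 206.6] 3653
(array([ 4.60340793e+02, -1.56884190e+02, -1.36440245e-01]), np.float64(0.05893615633249283))
```

View pics/w2.png

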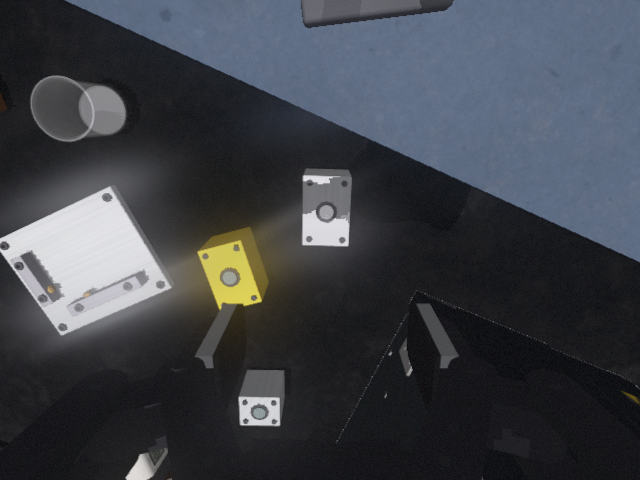

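Wrist view: white block at (326,207), square between the fingers, yellow look-alike at (233,270) clear of the left finger, fixture at the left. Descending and gripping.

Call:
play_rows(
  commands=[
    {"jaw":0.72,"dx":0,"dy":-0.001,"dz":0.045,"wx":0,"wy":0,"wz":0.7},
    {"jaw":0.72,"dx":0,"dy":0,"dz":0.045,"wx":0,"wy":0,"wz":0},
    {"jaw":0.72,"dx":0,"dy":0,"dz":0.045,"wx":0,"wy":0,"wz":0},
    {"jaw":0.72,"dx":0,"dy":0,"dz":0.035,"wx":0,"wy":0,"wz":0},
    {"jaw":0.72,"dx":0,"dy":0,"dz":0.025,"wx":0,"wy":0,"wz":0},
    {"jaw":0.72,"dx":0,"dy":0,"dz":0.022,"wx":0,"wy":0,"wz":0},
    {"jaw":0.72,"dx":0,"dy":0,"dz":0,"wx":0,"wy":0,"wz":0},
    {"jaw":0.72,"dx":0,"dy":0,"dz":0,"wx":0,"wy":0,"wz":0},
  ],
)

```text
clock: 4.72
position: [461.1, -157.7, 14.9]
eef_rot: [0.0, 0.062, 0.998, -0.0]
ft_force: [-0.5, -0.6, 0.2]
finger_gap: 0.719
grasp_force: 0.0
```

Call:
play_rows(
  commands=[
    {"jaw":0.3,"dx":0,"dy":0,"dz":0,"wx":0,"wy":0,"wz":0},
    {"jaw":0.3,"dx":0,"dy":0,"dz":0,"wx":0,"wy":0,"wz":0},
    {"jaw":0.3,"dx":0,"dy":0,"dz":0,"wx":0,"wy":0,"wz":0},
    {"jaw":0,"dx":0,"dy":0,"dz":0,"wx":0,"wy":0,"wz":0},
    {"jaw":0,"dx":0,"dy":0,"dz":0,"wx":0,"wy":0,"wz":0},
    {"jaw":0,"dx":0,"dy":0,"dz":0,"wx":0,"wy":0,"wz":0},
  ],
  newtons=50,
)

```text
clock: 5.48
position: [461.4, -157.7, 15.4]
eef_rot: [0.001, 0.062, 0.998, 0.0]
ft_force: [-1.1, 0.9, 5.9]
finger_gap: 0.459
grasp_force: 50.6
```

Call:
play_rows(
  commands=[
    {"jaw":0,"dx":0,"dy":0,"dz":-0.02,"wx":0,"wy":0,"wz":0},
    {"jaw":0,"dx":0,"dy":0,"dz":-0.04,"wx":0,"wy":0,"wz":0},
    {"jaw":0,"dx":0,"dy":0,"dz":-0.04,"wx":0,"wy":0,"wz":0},
    {"jaw":0,"dx":-0.01,"dy":-0.016,"dz":-0.04,"wx":0,"wy":0,"wz":0},
    {"jaw":0,"dx":-0.009,"dy":-0.016,"dz":-0.04,"wx":0,"wy":0,"wz":0},
    {"jaw":0,"dx":-0.009,"dy":-0.016,"dz":-0.035,"wx":0,"wy":0,"wz":0},
    {"jaw":0,"dx":-0.009,"dy":-0.015,"dz":0,"wx":0,"wy":0,"wz":0},
    {"jaw":0,"dx":0,"dy":0,"dz":0,"wx":0,"wy":0,"wz":0},
    {"jaw":0,"dx":0,"dy":0,"dz":0,"wx":0,"wy":0,"wz":0},
  ],
)

```text
clock: 6.6
position: [488.6, -224.0, 228.7]
eef_rot: [-0.001, 0.061, 0.998, 0.0]
ft_force: [-0.1, -0.2, -3.4]
finger_gap: 0.458
grasp_force: 51.7
```

```bash
python3 - <<'E'
from h import *
i=eyes.camera_info("wrist");a=eyes.camera("wrist")
s=read_state();print(s["position"],s["eef_rot"],s["finger_gap"],s["grasp_force"])
px=proj(i,np.array([[494,-394,5]]))[0];print(px)
d=near("wrist","fixture",px);print(d["p"],d["position"],d["region"].sum())
m=d["region"].astype(np.uint8);cv2.fillConvexPoly(m,cv2.convexHull(cv2.findNonZero(m)),1)
p,c=fit(i,m,FIX,[494,-394,-1.254]);print(p,c)
print([(e["p"],e["position"]) for e in finder.landmark_of("wrist","fixture")])
b=a[:,:,::-1].copy()
for q in proj(i,place(FIX,p)): cv2.circle(b,(int(q[0]),int(q[1])),1,(0,0,255),-1)
cv2.imwrite("pics/w3.png",b)
E
```

```text
[ 488.69887373 -223.89305055  228.60549285] [-8.60383947e-04  6.12896948e-02  9.98119550e-01  4.43853824e-04] 0.463585782146942 51.70276343822479
[148.12815732 230.30295996]
0.62 [142.7, 228.0] 16274
[ 494.49891765 -394.81083773   -1.25950289] 0.014149116352200508
[(0.86, [144.7, 232.0])]
```

View pics/w3.png

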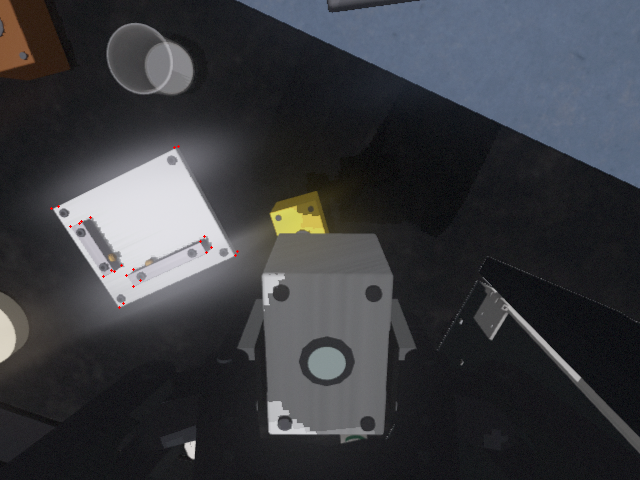

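Fixture corners overlay well: fixture at (494.5, −394.8), yaw −1.2595 (pixel centre ≈(144,231)); the block hangs square between the pads (window at (326,362)). Moving above the deck, 10 mm short of both stops.

Call:
play_rows(
  commands=[
    {"jaw":0,"dx":-0.0047,"dy":-0.0339,"dz":0,"wx":0,"wy":0,"wz":0},
    {"jaw":0,"dx":-0.0047,"dy":-0.0339,"dz":0,"wx":0,"wy":0,"wz":0},
    {"jaw":0,"dx":-0.0047,"dy":-0.0339,"dz":0,"wx":0,"wy":0,"wz":0},
    {"jaw":0,"dx":-0.0047,"dy":-0.0339,"dz":0,"wx":0,"wy":0,"wz":0},
    {"jaw":0,"dx":-0.0048,"dy":-0.0339,"dz":0,"wx":0,"wy":0,"wz":0},
    {"jaw":0,"dx":0,"dy":0,"dz":0,"wx":0,"wy":0,"wz":9.3},
    {"jaw":0,"dx":0,"dy":0,"dz":0,"wx":0,"wy":0,"wz":9.3},
    {"jaw":0,"dx":0,"dy":0,"dz":0,"wx":0,"wy":0,"wz":9.3},
    {"jaw":0,"dx":0,"dy":0,"dz":0,"wx":0,"wy":0,"wz":9.3},
    {"jaw":0,"dx":0,"dy":0,"dz":0,"wx":0,"wy":0,"wz":9.3},
    {"jaw":0,"dx":0,"dy":0,"dz":0,"wx":0,"wy":0,"wz":9.3},
    {"jaw":0,"dx":0,"dy":0,"dz":0,"wx":0,"wy":0,"wz":9.3},
    {"jaw":0,"dx":0,"dy":0,"dz":0.04,"wx":0,"wy":0,"wz":0},
    {"jaw":0,"dx":0,"dy":0,"dz":0.04,"wx":0,"wy":0,"wz":0},
    {"jaw":0,"dx":0,"dy":0,"dz":0.035,"wx":0,"wy":0,"wz":0},
    {"jaw":0,"dx":0,"dy":0,"dz":0.03,"wx":0,"wy":0,"wz":0},
    {"jaw":0,"dx":0,"dy":0,"dz":0.02,"wx":0,"wy":0,"wz":0},
    {"jaw":0,"dx":0,"dy":0,"dz":0,"wx":0,"wy":0,"wz":0},
    {"jaw":0,"dx":0,"dy":0,"dz":0,"wx":0,"wy":0,"wz":0},
  ],
)

```text
clock: 9.12
position: [492.7, -396.6, 65.4]
eef_rot: [0.001, 0.589, 0.808, -0.0]
ft_force: [0.0, -0.2, -3.3]
finger_gap: 0.458
grasp_force: 51.8
```

```bash
python3 - <<'E'
from h import *
i=eyes.camera_info("wrist");a=eyes.camera("wrist")
b=a[:,:,::-1].copy();s=read_state();print(s["position"],s["eef_rot"],s["ft_force"])
T=R.from_quat(np.roll(s["eef_rot"],-1)).as_matrix();y=np.arctan2(T[1,1],T[0,1])-np.pi/2
p=np.array(s["position"])+1.2*T[:,0];print("block yaw",y,"block",p)
for f,col in((FIX,(0,0,255)),):
    for q in proj(i,place(f,[494.5,-394.8,-1.2595])): cv2.circle(b,(int(q[0]),int(q[1])),1,col,-1)
B=place(BLOCK,[p[0],p[1],y])+[0,0,p[2]-15.4]
for q in proj(i,B): cv2.circle(b,(int(q[0]),int(q[1])),2,(0,255,0),-1)
cv2.imwrite("pics/w4.png",b)
E
```

```text
[ 492.819572   -396.73438589   65.61032895] [ 1.08058954e-03  5.88899943e-01  8.08205227e-01 -2.75265700e-06] [-0.02876132 -0.74473779 -3.68610854]
block yaw -1.2593938515356857 block [ 492.45190235 -395.59210106   65.60822904]
```

View pics/w4.png

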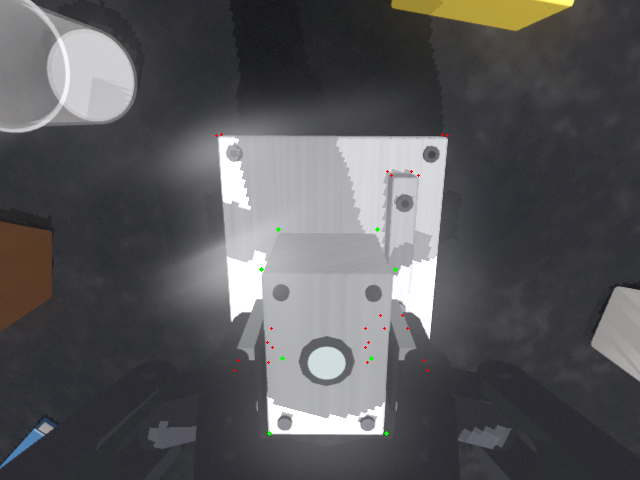

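Overlay agrees: fixture edges on the deck corners, block top corners at (264,271)–(392,271) as predicted; its bottom edge (row 235) suggests a slight tilt which the deck should flatten. Lowering.

Call:
play_rows(
  commands=[
    {"jaw":0,"dx":0,"dy":0,"dz":0.02,"wx":0,"wy":0,"wz":0},
    {"jaw":0,"dx":0,"dy":0,"dz":0.012,"wx":0,"wy":0,"wz":0},
    {"jaw":0,"dx":0,"dy":0,"dz":0.004,"wx":0,"wy":0,"wz":0},
    {"jaw":0,"dx":0,"dy":0,"dz":0.001,"wx":0,"wy":0,"wz":0},
    {"jaw":0,"dx":0,"dy":0,"dz":0.001,"wx":0,"wy":0,"wz":0},
    {"jaw":0,"dx":0,"dy":0,"dz":0,"wx":0,"wy":0,"wz":0},
  ],
)

```text
clock: 9.93
position: [492.2, -396.2, 26.6]
eef_rot: [0.0, 0.589, 0.808, -0.0]
ft_force: [-0.4, 0.1, -3.4]
finger_gap: 0.461
grasp_force: 52.0
```

Call:
play_rows(
  commands=[
    {"jaw":0,"dx":0,"dy":0,"dz":0.001,"wx":0,"wy":0,"wz":0},
    {"jaw":0,"dx":0,"dy":0,"dz":0,"wx":0,"wy":0,"wz":0},
  ],
)

```text
clock: 10.18
position: [492.3, -396.2, 25.6]
eef_rot: [0.0, 0.589, 0.808, 0.0]
ft_force: [-0.0, 0.5, -1.8]
finger_gap: 0.46
grasp_force: 52.3
```

Call:
play_rows(
  commands=[
    {"jaw":0,"dx":0,"dy":0,"dz":0.0005,"wx":0,"wy":0,"wz":0},
    {"jaw":0,"dx":0,"dy":0,"dz":0,"wx":0,"wy":0,"wz":0},
  ],
)

```text
clock: 10.42
position: [492.3, -396.1, 25.6]
eef_rot: [0.0, 0.589, 0.808, 0.0]
ft_force: [-2.1, 1.9, 5.0]
finger_gap: 0.463
grasp_force: 53.1
```

Call:
play_rows(
  commands=[
    {"jaw":0,"dx":0,"dy":0,"dz":0.0005,"wx":0,"wy":0,"wz":0},
    {"jaw":0,"dx":0,"dy":0,"dz":0,"wx":0,"wy":0,"wz":0},
  ],
)

```text
clock: 10.68
position: [492.3, -396.2, 25.5]
eef_rot: [0.0, 0.589, 0.808, 0.0]
ft_force: [-1.9, 4.1, 10.0]
finger_gap: 0.459
grasp_force: 53.7
```

```bash
python3 - <<'E'
from h import *
i=eyes.camera_info("wrist");a=eyes.camera("wrist")
b=a[:,:,::-1].copy();s=read_state();print(s["position"],s["ft_force"],s["torque"])
T=R.from_quat(np.roll(s["eef_rot"],-1)).as_matrix();y=np.arctan2(T[1,1],T[0,1])-np.pi/2
p=np.array(s["position"])+1.2*T[:,0]
S=3;c=cv2.resize(b[200:360,230:430],None,fx=S,fy=S,interpolation=cv2.INTER_CUBIC)
for t,col in((0,(0,255,0)),(3,(0,0,255))):
    M=BLOCK-[0,0,45];M=M@R.from_euler("y",-t,degrees=True).as_matrix().T+[0,0,45]
    for q in proj(i,place(M,[p[0],p[1],y])+[0,0,10]): cv2.circle(c,(int((q[0]-230)*S),int((q[1]-200)*S)),3,col,-1)
cv2.imwrite("pics/w5.png",c)
E
```

```text
[ 492.25136793 -396.12673336   25.50830458] [-2.14054582  3.70711421 10.33487631] [0.6435425  0.61756772 0.00675795]
```

View pics/w5.png

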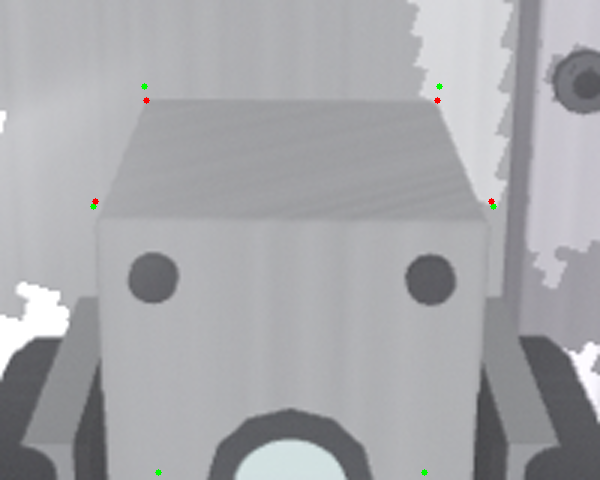

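Block edges (crop rows 99 and 218) are both offset by the same ~12 px from the prediction, so it is upright, about 2 mm further toward the short stop than assumed. Now sliding toward the long stop.

Call:
play_rows(
  commands=[
    {"jaw":0,"dx":0,"dy":0.0015,"dz":0,"wx":0,"wy":0,"wz":0},
    {"jaw":0,"dx":0,"dy":0.0015,"dz":0,"wx":0,"wy":0,"wz":0},
    {"jaw":0,"dx":0,"dy":0.0015,"dz":0,"wx":0,"wy":0,"wz":0},
    {"jaw":0,"dx":0,"dy":0,"dz":0,"wx":0,"wy":0,"wz":0},
  ],
)

```text
clock: 11.22
position: [493.4, -396.2, 25.6]
eef_rot: [-0.001, 0.59, 0.807, -0.001]
ft_force: [-10.0, 1.9, 12.8]
finger_gap: 0.457
grasp_force: 54.1
```

Call:
play_rows(
  commands=[
    {"jaw":0,"dx":0,"dy":0.001,"dz":0,"wx":0,"wy":0,"wz":0},
    {"jaw":0,"dx":0,"dy":0.001,"dz":0,"wx":0,"wy":0,"wz":0},
    {"jaw":0,"dx":0,"dy":0,"dz":0,"wx":0,"wy":0,"wz":0},
  ],
)

```text
clock: 11.6
position: [495.3, -396.2, 25.6]
eef_rot: [-0.001, 0.59, 0.807, -0.001]
ft_force: [-8.3, 0.4, 11.2]
finger_gap: 0.458
grasp_force: 53.9
```

Call:
play_rows(
  commands=[
    {"jaw":0,"dx":0,"dy":0,"dz":-0.0005,"wx":0,"wy":0,"wz":0},
    {"jaw":0,"dx":0,"dy":0,"dz":0,"wx":0,"wy":0,"wz":0},
    {"jaw":0,"dx":0,"dy":0,"dz":0,"wx":0,"wy":0,"wz":0},
  ],
)

```text
clock: 11.98
position: [496.8, -395.8, 25.6]
eef_rot: [0.0, 0.59, 0.808, -0.001]
ft_force: [-6.1, -1.0, 6.3]
finger_gap: 0.459
grasp_force: 53.1
```

Call:
play_rows(
  commands=[
    {"jaw":0,"dx":0,"dy":0.001,"dz":0,"wx":0,"wy":0,"wz":0},
    {"jaw":0,"dx":0,"dy":0.001,"dz":0,"wx":0,"wy":0,"wz":0},
    {"jaw":0,"dx":0,"dy":0,"dz":0,"wx":0,"wy":0,"wz":0},
    {"jaw":0,"dx":0,"dy":0,"dz":0,"wx":0,"wy":0,"wz":0},
  ],
)

```text
clock: 12.48
position: [498.5, -395.3, 25.6]
eef_rot: [0.0, 0.59, 0.808, -0.001]
ft_force: [-5.8, -2.0, 6.0]
finger_gap: 0.461
grasp_force: 53.2
```

Call:
play_rows(
  commands=[
    {"jaw":0,"dx":0,"dy":0.001,"dz":0,"wx":0,"wy":0,"wz":0},
    {"jaw":0,"dx":0,"dy":0.001,"dz":0,"wx":0,"wy":0,"wz":0},
    {"jaw":0,"dx":0,"dy":0,"dz":0,"wx":0,"wy":0,"wz":0},
    {"jaw":0,"dx":0,"dy":0,"dz":0,"wx":0,"wy":0,"wz":0},
  ],
)

```text
clock: 12.98
position: [499.4, -395.0, 25.6]
eef_rot: [-0.0, 0.59, 0.807, -0.002]
ft_force: [-7.9, -2.4, 8.5]
finger_gap: 0.46
grasp_force: 53.3
```

Call:
play_rows(
  commands=[
    {"jaw":0,"dx":0,"dy":0.001,"dz":0,"wx":0,"wy":0,"wz":0},
    {"jaw":0,"dx":0,"dy":0.001,"dz":0,"wx":0,"wy":0,"wz":0},
    {"jaw":0,"dx":0,"dy":0,"dz":0,"wx":0,"wy":0,"wz":0},
    {"jaw":0,"dx":0,"dy":0,"dz":0,"wx":0,"wy":0,"wz":0},
  ],
)

```text
clock: 13.48
position: [500.8, -394.6, 25.6]
eef_rot: [-0.001, 0.59, 0.807, -0.002]
ft_force: [-9.5, -1.7, 9.0]
finger_gap: 0.461
grasp_force: 53.5
```

Call:
play_rows(
  commands=[
    {"jaw":0,"dx":0,"dy":0.001,"dz":0,"wx":0,"wy":0,"wz":0},
    {"jaw":0,"dx":0,"dy":0,"dz":0,"wx":0,"wy":0,"wz":0},
    {"jaw":0,"dx":0,"dy":0,"dz":0,"wx":0,"wy":0,"wz":0},
  ],
)

```text
clock: 13.85
position: [501.4, -394.4, 25.6]
eef_rot: [-0.001, 0.59, 0.807, -0.002]
ft_force: [-10.5, -2.7, 9.5]
finger_gap: 0.456
grasp_force: 53.5
```

Call:
play_rows(
  commands=[
    {"jaw":0,"dx":-0.0015,"dy":0,"dz":-0.0003,"wx":0,"wy":0,"wz":0},
    {"jaw":0,"dx":-0.0015,"dy":0,"dz":0,"wx":0,"wy":0,"wz":0},
    {"jaw":0,"dx":0,"dy":0,"dz":0,"wx":0,"wy":0,"wz":0},
    {"jaw":0,"dx":0,"dy":0,"dz":0,"wx":0,"wy":0,"wz":0},
  ],
)

```text
clock: 14.35
position: [501.4, -394.5, 25.6]
eef_rot: [-0.003, 0.59, 0.807, -0.0]
ft_force: [-13.9, 6.2, 15.5]
finger_gap: 0.457
grasp_force: 54.5
```

Call:
play_rows(
  commands=[
    {"jaw":0,"dx":-0.0015,"dy":0,"dz":0,"wx":0,"wy":0,"wz":0},
    {"jaw":0,"dx":-0.0015,"dy":0,"dz":0,"wx":0,"wy":0,"wz":0},
    {"jaw":0,"dx":0,"dy":0,"dz":0,"wx":0,"wy":0,"wz":0},
    {"jaw":0,"dx":0,"dy":0,"dz":0,"wx":0,"wy":0,"wz":0},
  ],
)

```text
clock: 14.85
position: [501.5, -394.7, 25.7]
eef_rot: [-0.006, 0.59, 0.808, 0.001]
ft_force: [-17.7, 14.0, 24.8]
finger_gap: 0.46
grasp_force: 55.6
```

Call:
play_rows(
  commands=[
    {"jaw":0,"dx":0,"dy":0,"dz":-0.0008,"wx":0,"wy":0,"wz":0},
    {"jaw":0,"dx":0,"dy":0,"dz":0,"wx":0,"wy":0,"wz":0},
    {"jaw":0,"dx":0,"dy":0,"dz":0,"wx":0,"wy":0,"wz":0},
  ],
)

```text
clock: 15.22
position: [502.6, -395.5, 25.8]
eef_rot: [-0.004, 0.589, 0.808, 0.001]
ft_force: [-13.2, 8.6, 14.2]
finger_gap: 0.461
grasp_force: 54.2
```

Call:
play_rows(
  commands=[
    {"jaw":0,"dx":0,"dy":0,"dz":-0.0006,"wx":0,"wy":0,"wz":0},
    {"jaw":0,"dx":0,"dy":0,"dz":0,"wx":0,"wy":0,"wz":0},
    {"jaw":0,"dx":0,"dy":0,"dz":0,"wx":0,"wy":0,"wz":0},
  ],
)

```text
clock: 15.6
position: [502.6, -395.6, 25.8]
eef_rot: [-0.004, 0.589, 0.808, 0.0]
ft_force: [-12.0, 5.5, 9.5]
finger_gap: 0.464
grasp_force: 53.5
```

Call:
play_rows(
  commands=[
    {"jaw":0,"dx":-0.001,"dy":0,"dz":-0.0004,"wx":0,"wy":0,"wz":0},
    {"jaw":0,"dx":-0.001,"dy":0,"dz":0,"wx":0,"wy":0,"wz":0},
    {"jaw":0,"dx":0,"dy":0,"dz":0,"wx":0,"wy":0,"wz":0},
    {"jaw":0,"dx":0,"dy":0,"dz":0,"wx":0,"wy":0,"wz":0},
  ],
)

```text
clock: 16.1
position: [502.7, -395.8, 25.9]
eef_rot: [-0.006, 0.589, 0.808, 0.001]
ft_force: [-13.0, 10.9, 11.8]
finger_gap: 0.461
grasp_force: 53.9
```

Call:
play_rows(
  commands=[
    {"jaw":0,"dx":-0.001,"dy":0,"dz":-0.0004,"wx":0,"wy":0,"wz":0},
    {"jaw":0,"dx":0,"dy":0,"dz":0,"wx":0,"wy":0,"wz":0},
    {"jaw":0,"dx":0,"dy":0,"dz":0,"wx":0,"wy":0,"wz":0},
  ],
)

```text
clock: 16.48
position: [503.1, -397.0, 25.9]
eef_rot: [-0.006, 0.589, 0.808, 0.001]
ft_force: [-11.3, 9.5, 8.6]
finger_gap: 0.463
grasp_force: 53.3
```

Call:
play_rows(
  commands=[
    {"jaw":0,"dx":0,"dy":0,"dz":0,"wx":0,"wy":-0.6,"wz":0},
    {"jaw":0,"dx":0,"dy":0,"dz":0,"wx":0,"wy":0,"wz":0},
    {"jaw":0,"dx":0,"dy":0,"dz":0,"wx":0,"wy":0,"wz":0},
  ],
)

```text
clock: 16.85
position: [503.3, -397.6, 25.7]
eef_rot: [-0.001, 0.589, 0.808, -0.003]
ft_force: [-10.6, 6.7, 4.1]
finger_gap: 0.458
grasp_force: 52.9
```

Call:
play_rows(
  commands=[
    {"jaw":0,"dx":-0.001,"dy":0,"dz":0,"wx":0,"wy":0,"wz":0},
    {"jaw":0,"dx":0,"dy":0,"dz":0,"wx":0,"wy":0,"wz":0},
    {"jaw":0,"dx":0,"dy":0,"dz":0,"wx":0,"wy":0,"wz":0},
  ],
)

```text
clock: 17.23
position: [503.3, -397.6, 25.7]
eef_rot: [-0.002, 0.589, 0.808, -0.002]
ft_force: [-11.8, 9.1, 7.2]
finger_gap: 0.459
grasp_force: 53.3
```

Call:
play_rows(
  commands=[
    {"jaw":0,"dx":-0.001,"dy":0,"dz":-0.0002,"wx":0,"wy":-0.3,"wz":0},
    {"jaw":0,"dx":0,"dy":0,"dz":0,"wx":0,"wy":0,"wz":0},
    {"jaw":0,"dx":0,"dy":0,"dz":0,"wx":0,"wy":0,"wz":0},
  ],
)

```text
clock: 17.6
position: [503.5, -398.1, 25.6]
eef_rot: [-0.0, 0.589, 0.808, -0.003]
ft_force: [-11.9, 10.1, 6.5]
finger_gap: 0.458
grasp_force: 53.2
```

Call:
play_rows(
  commands=[
    {"jaw":0,"dx":-0.001,"dy":0,"dz":-0.0002,"wx":0,"wy":-0.3,"wz":0},
    {"jaw":0,"dx":0,"dy":0,"dz":0,"wx":0,"wy":0,"wz":0},
    {"jaw":0,"dx":0,"dy":0,"dz":0,"wx":0,"wy":0,"wz":0},
  ],
)

```text
clock: 17.98
position: [503.6, -398.4, 25.6]
eef_rot: [0.001, 0.589, 0.808, -0.005]
ft_force: [-13.5, 10.3, 7.0]
finger_gap: 0.458
grasp_force: 53.3
```

Call:
play_rows(
  commands=[
    {"jaw":0,"dx":-0.001,"dy":0,"dz":-0.0002,"wx":0,"wy":-0.2,"wz":0},
    {"jaw":0,"dx":0,"dy":0,"dz":0,"wx":0,"wy":0,"wz":0},
    {"jaw":0,"dx":0,"dy":0,"dz":0,"wx":0,"wy":0,"wz":0},
  ],
)

```text
clock: 18.35
position: [503.7, -398.8, 25.7]
eef_rot: [0.002, 0.589, 0.808, -0.005]
ft_force: [-12.4, 11.6, 7.5]
finger_gap: 0.461
grasp_force: 53.3
```

Call:
play_rows(
  commands=[
    {"jaw":0,"dx":-0.001,"dy":0,"dz":-0.0002,"wx":0,"wy":0,"wz":0},
    {"jaw":0,"dx":0,"dy":0,"dz":0,"wx":0,"wy":0,"wz":0},
    {"jaw":0,"dx":0,"dy":0,"dz":0,"wx":0,"wy":0,"wz":0},
  ],
)

```text
clock: 18.73
position: [504.0, -399.7, 25.7]
eef_rot: [0.002, 0.589, 0.808, -0.005]
ft_force: [-12.8, 10.5, 5.4]
finger_gap: 0.46
grasp_force: 52.9
```

Call:
play_rows(
  commands=[
    {"jaw":0,"dx":-0.001,"dy":0,"dz":-0.0002,"wx":0,"wy":0,"wz":0},
    {"jaw":0,"dx":0,"dy":0,"dz":0,"wx":0,"wy":0,"wz":0},
    {"jaw":0,"dx":0,"dy":0,"dz":0,"wx":0,"wy":0,"wz":0},
  ],
)

```text
clock: 19.1
position: [504.3, -400.6, 25.7]
eef_rot: [0.002, 0.589, 0.808, -0.005]
ft_force: [-13.5, 11.4, 3.4]
finger_gap: 0.459
grasp_force: 52.7
```

Call:
play_rows(
  commands=[
    {"jaw":0,"dx":-0.001,"dy":0,"dz":-0.0002,"wx":0,"wy":0,"wz":0},
    {"jaw":0,"dx":0,"dy":0,"dz":0,"wx":0,"wy":0,"wz":0},
    {"jaw":0,"dx":0,"dy":0,"dz":0,"wx":0,"wy":0,"wz":0},
  ],
)

```text
clock: 19.48
position: [504.3, -400.7, 25.7]
eef_rot: [0.001, 0.589, 0.808, -0.005]
ft_force: [-13.4, 13.3, 6.0]
finger_gap: 0.462
grasp_force: 53.0
```

Call:
play_rows(
  commands=[
    {"jaw":0,"dx":-0.001,"dy":0,"dz":-0.0003,"wx":0,"wy":0,"wz":0},
    {"jaw":0,"dx":0,"dy":0,"dz":0,"wx":0,"wy":0,"wz":0},
    {"jaw":0,"dx":0,"dy":0,"dz":0,"wx":0,"wy":0,"wz":0},
  ],
)

```text
clock: 19.85
position: [504.3, -400.7, 25.7]
eef_rot: [0.001, 0.588, 0.809, -0.004]
ft_force: [-14.4, 14.6, 5.8]
finger_gap: 0.463
grasp_force: 53.1
```

Call:
play_rows(
  commands=[
    {"jaw":0,"dx":-0.001,"dy":0,"dz":-0.0003,"wx":0,"wy":-0.2,"wz":0},
    {"jaw":0,"dx":0,"dy":0,"dz":0,"wx":0,"wy":0,"wz":0},
    {"jaw":0,"dx":0,"dy":0,"dz":0,"wx":0,"wy":0,"wz":0},
  ],
)

```text
clock: 20.23
position: [504.3, -400.7, 25.7]
eef_rot: [0.001, 0.588, 0.809, -0.005]
ft_force: [-15.0, 17.2, 5.9]
finger_gap: 0.459
grasp_force: 53.1
```

```bash
python3 - <<'E'
from h import *
i=eyes.camera_info("wrist");a=eyes.camera("wrist")
b=a[:,:,::-1].copy();s=read_state();print(s["position"],s["ft_force"],s["torque"],s["eef_rot"])
S=2;c=cv2.resize(b[130:430,180:480],None,fx=S,fy=S,interpolation=cv2.INTER_CUBIC)
F=[494.5,-394.8,-1.2595];M=place(BLOCK+[8,7,10],F)
for q in proj(i,M): cv2.circle(c,(int((q[0]-180)*S),int((q[1]-130)*S)),3,(0,255,0),-1)
for q in proj(i,place(FIX,F)): cv2.circle(c,(int((q[0]-180)*S),int((q[1]-130)*S)),3,(0,0,255),-1)
cv2.imwrite("pics/w6.png",c)
E
```

```text
[ 504.2879228  -400.72126663   25.6874799 ] [-14.63036688  16.81020564   5.13342688] [3.86651151 3.25343117 0.08311582] [ 0.00113357  0.5884397   0.80852446 -0.00506268]
```

View pics/w6.png

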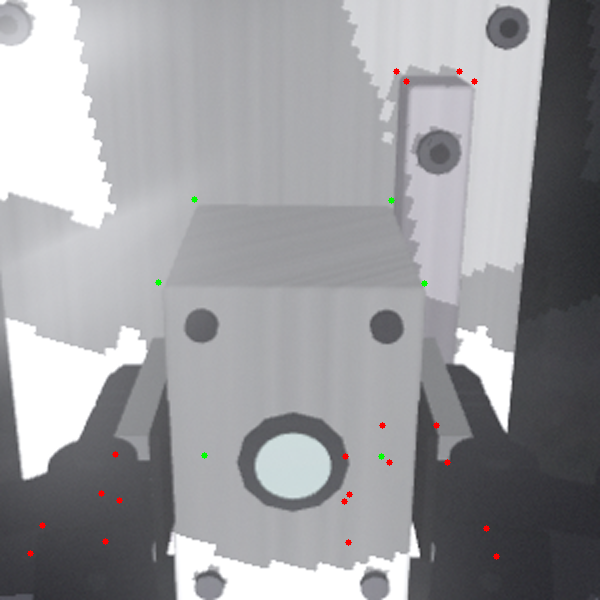

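The block sits where the predicted home outline lies (bottom edge at crop row 206, right side against the long stop), and x has stalled. Checking the y stall with a firmer push.

Call:
play_rows(
  commands=[
    {"jaw":0,"dx":0,"dy":0.001,"dz":0,"wx":0,"wy":0,"wz":0},
    {"jaw":0,"dx":0,"dy":0,"dz":0,"wx":0,"wy":0,"wz":0},
    {"jaw":0,"dx":0,"dy":0,"dz":0,"wx":0,"wy":0,"wz":0},
  ],
)

```text
clock: 20.65
position: [504.3, -400.7, 25.7]
eef_rot: [0.001, 0.589, 0.808, -0.005]
ft_force: [-17.2, 16.1, 6.5]
finger_gap: 0.463
grasp_force: 53.3
```

Call:
play_rows(
  commands=[
    {"jaw":0,"dx":0,"dy":0.001,"dz":-0.0002,"wx":0,"wy":0,"wz":0},
    {"jaw":0,"dx":0,"dy":0,"dz":0,"wx":0,"wy":0,"wz":0},
    {"jaw":0,"dx":0,"dy":0,"dz":0,"wx":0,"wy":0,"wz":0},
  ],
)

```text
clock: 21.02
position: [504.4, -400.7, 25.7]
eef_rot: [0.0, 0.589, 0.808, -0.006]
ft_force: [-18.0, 16.0, 6.7]
finger_gap: 0.459
grasp_force: 53.1
```

Call:
play_rows(
  commands=[
    {"jaw":0,"dx":0,"dy":0.001,"dz":-0.0001,"wx":0,"wy":0,"wz":0},
    {"jaw":0,"dx":0,"dy":0,"dz":0,"wx":0,"wy":0,"wz":0},
    {"jaw":0,"dx":0,"dy":0,"dz":0,"wx":0,"wy":0,"wz":0},
  ],
)

```text
clock: 21.4
position: [504.4, -400.8, 25.7]
eef_rot: [-0.0, 0.589, 0.808, -0.006]
ft_force: [-19.9, 15.8, 7.5]
finger_gap: 0.456
grasp_force: 53.2
```

Call:
play_rows(
  commands=[
    {"jaw":0,"dx":0,"dy":0,"dz":0,"wx":0,"wy":0,"wz":0},
    {"jaw":0,"dx":0,"dy":0,"dz":0,"wx":0,"wy":0,"wz":0},
    {"jaw":0,"dx":0,"dy":0,"dz":0,"wx":0,"wy":0,"wz":0},
    {"jaw":0,"dx":0,"dy":0,"dz":0,"wx":0,"wy":0,"wz":0},
    {"jaw":0,"dx":0,"dy":0,"dz":0,"wx":0,"wy":0,"wz":0},
    {"jaw":0,"dx":0,"dy":0,"dz":0,"wx":0,"wy":0,"wz":0},
  ],
)

```text
clock: 22.15
position: [504.4, -400.8, 25.7]
eef_rot: [-0.0, 0.589, 0.808, -0.006]
ft_force: [-19.8, 15.1, 7.1]
finger_gap: 0.459
grasp_force: 53.2
```

```bash
python3 -c "
from workcell import r, read_state
s=read_state();print(s['position'],s['ft_force'],s['grasp_force']);print(r.sign_off())"
```

```text
[ 504.3584739  -400.75214314   25.70974056] [-19.84375524  15.07047697   7.06239973] 53.233033418655396
the job is handed in; nothing more can be done
None
```

I handed the job in at about 22 s with the long block on the deck, still gripped at 53 N and pressed at about 14 N toward the long stop and 20 N toward the short stop. It had stopped moving both ways; the plungers were hidden from the camera and no verdict came back.

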